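# Drift a seized hinge pin out of a bench magnifier

### The arm

A 6-joint arm with a two-finger parallel gripper is mounted at the origin on a cart in front of the work surface, level with it; the furniture and walls round the work are solid. World frame = base frame: x ahead of the robot, y to its left, z up, the work surface at z = 0. Lengths are in mm, angles in rad, forces in N, time in s.
With the tool pointing down it reaches from about 425 to 950 mm from the base axis. Payload 14.7 kg.
Tool frame: the origin (TCP) lies at the centre of the arm's flange, where the gripper is bolted on; the fingertips stand 173 mm ahead of it and the grasp point (between the pads) lies 155 mm ahead of it; z points along the fingers, y is the line along which they close (so a half turn about z gives the same grasp; the last joint's range is limited). The gripper opens to 85 mm and grips with 20 to 120 N. Pads are 22 mm wide; open, the fingers measure 114 mm over their backs; the gripper's body (76 mm by 85 mm) begins 54 mm behind the grasp point. The pads swing forward as they close: fully open they stand 13 mm farther back than shut.
Start: joints at [1.242, 0.48, 1.596, -0, 1.065, -0.047], TCP at [180.731, 624.364, 404.697] pointing down, gripper open.
Joint ranges: [-2.75, 2.75], [-0.82, 2.05], [0.23, 2.67], [-1.56, 4.7], [0.09, 2.69], [-2.92, 2.92]. Speed limits (rad/s): [1.89, 1.89, 2.39, 3.01, 3.01, 3.01].

### API

Orientations are given as a rotation vector (axis times angle).
In Python, from rig import robot, optics gives the robot as it stands.
- The arm moves only by the tool apply_moves, never from a script. Its argument "increments" is a list of rows, each an object of numbers: "fingers": the finger opening in mm, from 0 to 85.4; "x", "y", "z": the shift along the tool's x, y, z in mm; "ax", "ay", "az": the turn, a rotation vector about the tool's x, y, z in degrees. A call has 1 to 10 rows; each row shifts and turns the commanded pose from where the row before left it, along the tool's axes as they then stand; what a row does not reach is not made up. A row lasts 1/12 s, in which the tool goes at most 41.7 mm and 7.16 degrees, less where a joint would pass 70% of its speed; a pose out of reach is approached as far as the arm can. A call with a gripper value outside its range is refused whole. The fingers move at their own pace and stop on an object; the grip force is fixed at half the most. Time passes only in rows, so rows that do not move let the fingers close. It gives the time, the measured TCP pose, the force, the opening and the grip force at its end, in the units of the state.
- robot.read_state(): the state, without advancing time (a new reading comes with each control period).
- optics.grab_frame(name): name is "scene" or "top" or "wrist"; returns (picture, depth): 420x560x3 uint8, red, green, blue; 420x560 float32, mm along the optical axis (not along the pixel's ray), 0 where there is no reading.
- optics.camera_info(name): a dict with "fx", "fy", "cx", "cy" (pixels), "xyz" and "orientation" of the camera in the world; the wrist camera has in their place "mount" (4x4, takes a point from camera to tool coordinates, whose origin is the TCP and whose axes are the flange's). Camera axes: x right, y down, z forward; pixel columns grow to the right and rows downward; lengths in mm; the calibration is good to about 2 mm. A picture is of the moment at which its call begins: read the wrist's pose just before it. camera_info takes no time and is no camera call.
- robot.job_done(): hands the job in; it is judged then, once.
The state is a dict: "t": time; "joints": joint angles; "qvel": joint speeds; "tau": joint torques, N m; "tool_pos": TCP position; "eef_rot": TCP orientation; "wrist_force": force on the tool from outside, world axes, zero at the start; "wrist_torque": the same for the moment, N m; "width": finger opening in mm; "grip_force": force on a finger pad.
Only numpy, scipy, OpenCV 4.12 (cv2) and the standard library are available. Lean on these libraries where they do the work, as an engineer would, in place of code of your own. Each camera call takes 0.05 s, during which the arm holds its last target. There are 200 camera calls.

### The job

The hinge pin of the bench magnifier has seized, and its swing arm has to come off. Take the thin drift punch (blue bands) from its beech block, feel for the pin through the oil cup on top of the hinge, and press the pin steadily down with the drift until it bottoms on the catch strap underneath, never loading the magnifier with more than 30 N. Then stand the drift back in its own hole, fully down, and leave the stones, the loupe and the thick drift alone.

Things in the scene. Friction and masses are not known exactly. Their poses are not given: they have to be found in the camera images.
- magnifier: Grey bench magnifier, fixed. Origin under its 150 x 130 mm base plate; z up; the hinge fork points along -x. A pedestal carries a two-way cross slide and the head: two horizontal ears, 50 mm wide, the upper one's top 107 mm high, flush with the block behind. The swing arm (top 94 mm high, 92 mm lens 104 to 196 mm from the hinge) leaves the fork at the +y side, up to 0.5 rad either way.
- cup_mark (a point): Nominal centre of the oil cup's mouth, on the upper ear's top, 107 mm above the bench. It is fixed to the base: the head is clamped anywhere on its cross slide, so the real cup, bore and pin stand up to 9 mm off in x and up to 9 mm in y (magnifier axes). No reading tells where; find it by touch or sight.
- bore_mark (a point): Nominal top of the bore, 98.4 mm high, off just like cup_mark. The cup is a oily brass funnel, 34 mm wide at height 107, narrowing to this 9.4 mm bore, which runs straight down to height 76. A tip that lands on the funnel's wall is pushed towards the middle, and meets it 0.7 mm higher for each mm further out; the 6 mm tip enters the bore within 1.7 mm of its centre.
- hinge_pin (a joint): Way the pin has been driven down, m: starts at 0 to 0.005, bottoms on the catch strap at 0.028. Steel pin, 8 mm, vertical; its plain upper end stands in the bore, at height 97 mm minus this value; its head is below, so it leaves only downward. It resists with 10 N plus 2.5 N for each 10 mm/s of speed and does not spring back.
- drift: Thin drift punch, steel, blue bands near its upper end, about 0.09 kg, standing tip down in the beech block. Origin: centre of the flat tip; z runs up its length. Tip 6 mm in diameter, 42 mm long; 6 mm taper to a 14 mm body; black rubber grip, 17 mm in diameter, from 58 to 104 mm; upper end at 112 mm. The whole rubber grip stands clear of the block; hold it about 80 mm above the tip.
- drift_tip (a point): Centre of the thin drift's flat tip.
- thick_drift: Thick drift punch, same size and grip, red bands, 9 mm tip (would not pass the bore). Stands in the block's other hole. Leave it.
- punch_block: Beech block, fixed, 48 (x) x 110 (y) x 62 mm high, z up, origin at the centre of its underside. Two holes 52 mm apart along its y: the thin drift's at y = +26 mm, the thick drift's at y = -26 mm.
- drift_hole (a point): Centre of the mouth of the thin drift's hole, on the block's top face at height 62 mm. The hole is 17 mm wide down to height 40 mm, then 9 mm wide with a chamfer down to height 6 mm, where the tip rests when the drift is fully down.
- opal_mid: Rough brown opal with a green face, 47 x 86 x 45 mm, loose bystander.
- opal_small: Small pale blue opal, 38 x 49 x 26 mm, loose bystander.
- loupe: Folding pocket loupe, 27 x 42 x 18 mm, loose bystander.
Things that resemble listed ones, but are neither listed nor needed, are in the scene too. Leave any yellow look-alike of the drift alone.

How it is judged (in metres and radians):
On the way, in this order (a step that is already met when the one before it is completed fails the run):
1. the thin drift is drawn clear of its block (z of drift_tip in the frame of punch_block above 0.07 m), for 0.1 s.
2. the pin is driven down onto the strap with the drift's tip in the hinge (value of joint hinge_pin above 0.0265 m and z of drift_tip in the frame of cup_mark below -0.025 m and horizontal distance between drift_tip and cup_mark below 0.015 m), for 0.1 s.
At the end, for the whole second after the job is handed in: the hinge pin is down on the strap (driven at least 26.5 of its 28 mm) and the thin drift stands at rest in its own hole in the beech block, tip within 4 mm of the hole's floor and 6 mm of its axis, tilted less than 0.15 rad (value of joint hinge_pin above 0.0265 m and horizontal distance between drift_tip and drift_hole below 0.006 m and z of drift_tip in the frame of punch_block below 0.01 m and angle between drift's own z axis and vertical below 0.15 rad and linear speed of drift below 0.02 m/s); the robot touches nothing.
It fails at once if the drift loads the magnifier (cup, bore or pin) with more than 30 N (contact force between drift and magnifier above 30 N).
It fails at once if the hand or arm presses on the magnifier with more than 30 N (contact force between any of the fingers, the arm and magnifier above 30 N).
It fails at once if an opal or the loupe is shifted by more than 20 mm (distance of any of opal_mid, opal_small, loupe from where it was at the start of the episode above 0.02 m).
It fails at once if the thick drift is shifted by more than 20 mm (distance of thick_drift from where it was at the start of the episode above 0.02 m).
It also fails if it takes over 58 s, if anything falls off the work surface, if the arm or the gripper's body presses on something with over 40 N, if the wrist force passes 120 N, or if a joint passes its speed limit or range.

## Working session

There is one attempt and no reset: what is moved stays moved. The work goes in short steps, Python scripts to look and compute and a tool call to move; the robot and the scene stay as the last step left them, time stands still between calls to the robot, and variables do not carry over. Pictures are saved under pics/ and viewed, at most 10 in all, crops included, and the job is handed in when it is done.

Besides the shell and the picture viewer there is one more tool, called as name(argument=value, ...), one argument or row to a line, values as JSON. apply_moves: Moves the arm, as the interface text tells. Its arguments: {"type":"object","properties":{"increments":{"type":"array","items":{"type":"object","properties":{"fingers":{"type":"number"},"x":{"type":"number"},"y":{"type":"number"},"z":{"type":"number"},"ax":{"type":"number"},"ay":{"type":"number"},"az":{"type":"number"}}}}},"required":["increments"]}

```bash
mkdir -p pics; cat > h.py <<'E'
import numpy as np, cv2
from scipy.spatial.transform import Rotation as R
from rig import robot, optics
def cam(n):
    i=optics.camera_info(n); K=(i['fx'],i['fy'],i['cx'],i['cy'])
    if 'mount' in i:
        s=robot.read_state(); T=np.eye(4); T[:3,:3]=R.from_rotvec(s['eef_rot']).as_matrix(); T[:3,3]=s['tool_pos']
        T=T@np.array(i['mount'])
    else:
        T=np.eye(4); o=np.array(i['orientation']); T[:3,:3]=R.from_rotvec(o).as_matrix() if o.shape==(3,) else o; T[:3,3]=i['xyz']
    return K,T
def ray(K,T,u,v,z):
    d=T[:3,:3]@np.array([(u-K[2])/K[0],(v-K[3])/K[1],1]); return T[:3,3]+d*(z-T[2,3])/d[2]
def pts(K,T,D):
    v,u=np.indices(D.shape); P=np.stack([(u-K[2])/K[0]*D,(v-K[3])/K[1]*D,D],-1); return P@T[:3,:3].T+T[:3,3]
def grab(n,save=None):
    K,T=cam(n); im,D=optics.grab_frame(n)
    if save: cv2.imwrite('pics/'+save,im[:,:,::-1])
    return K,T,im,D
E
python3 - <<'E'
from h import *
print(robot.read_state())
for n in('scene','top','wrist'):
    print(n,{k:np.array(v).round(3).tolist() for k,v in optics.camera_info(n).items() if not isinstance(v,str)})
ims=[]
for n in('scene','top','wrist'):
    K,T,im,D=grab(n); np.savez(''+n+'.npz',K=K,T=T,im=im,D=D); cv2.imwrite(f'pics/{n}0.png',im[:,:,::-1])
E
```

```text
{'t': 0.0, 'joints': array([ 1.24239708e+00,  4.80851494e-01,  1.59690241e+00,  1.14357932e-05,
        1.06511105e+00, -4.66145547e-02]), 'qvel': array([-4.90376762e-04,  9.11361755e-05,  7.72054627e-04,  9.15115386e-04,
       -1.10256569e-03, -2.25937849e-04]), 'tau': array([ 3.80181475e-03, -9.50654411e+01, -4.30190670e+01,  7.37475762e-05,
        1.17279572e-02, -4.59064927e-05]), 'tool_pos': array([180.6627825 , 624.16277467, 404.04886803]), 'eef_rot': array([-4.41137267e-01, -3.11021649e+00,  1.96042187e-03]), 'wrist_force': array([ 0.38637495,  0.02505598, -0.00440547]), 'wrist_torque': array([-0.01645366, -0.00030863,  0.0209737 ]), 'grip_force': 0.0, 'width': 85.3369562618898}
scene {'fx': 471.803, 'fy': 471.803, 'cx': 272.513, 'cy': 205.541, 'xyz': [-79.108, -865.375, 525.019], 'orientation': [-1.904, 0.734, -0.467]}
top {'fx': 486.791, 'fy': 486.791, 'cx': 275.869, 'cy': 203.345, 'xyz': [396.617, -157.639, 1098.123], 'orientation': [-2.149, 2.146, -0.152]}
wrist {'fx': 336.991, 'fy': 336.991, 'cx': 281.516, 'cy': 209.492, 'mount': [[0.0, -0.961, -0.277, 70.683], [1.0, 0.001, -0.0, -0.534], [0.001, -0.277, 0.961, 30.193], [0.0, 0.0, 0.0, 1.0]]}
```

View pics/top0.png

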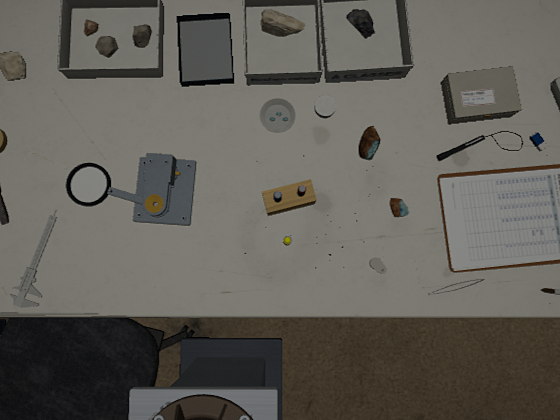

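View pics/scene0.png

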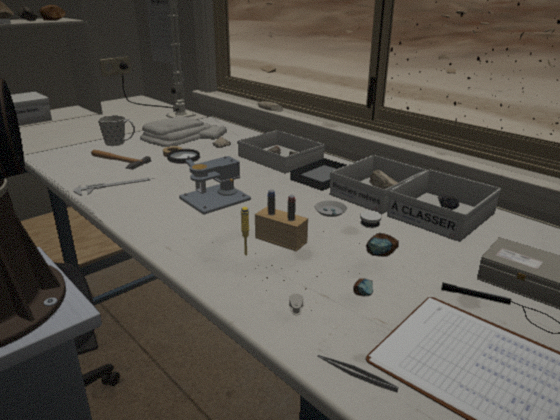

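The top view shows the magnifier with its brass cup at about (155,203), the block at (290,196) with two drifts at (281,195) and (303,188), and the yellow look-alike at (287,240). Next I'll zoom in to find the blue bands.

```bash
python3 - <<'E'
from h import *
t=np.load('top.npz');s=np.load('scene.npz')
a=cv2.resize(t['im'][165:255,125:325],None,fx=4,fy=4,interpolation=cv2.INTER_CUBIC)
b=cv2.resize(s['im'][185:255,225:315],None,fx=3.2,fy=3.2,interpolation=cv2.INTER_CUBIC)
c=np.zeros((600,800,3),np.uint8); c[:360]=a; c[360:360+224,:288]=b
cv2.imwrite('pics/z.png',np.clip(c[:,:,::-1]*1.6,0,255).astype(np.uint8))
K,T,im,D=t['K'],t['T'],t['im'],t['D']
hsv=cv2.cvtColor(im,cv2.COLOR_RGB2HSV)
def blob(m,box):
    u0,v0,u1,v1=box; mm=np.zeros_like(m,np.uint8); mm[v0:v1,u0:u1]=m[v0:v1,u0:u1]
    n,l,st,ce=cv2.connectedComponentsWithStats(mm); k=1+np.argmax(st[1:,4]); return ce[k],st[k],l==k
c,st,_=blob((hsv[...,0]>10)&(hsv[...,0]<30)&(hsv[...,1]>120),(140,185,170,220)); print('cup',c,st,ray(K,T,*c,107))
c,st,m=blob((hsv[...,0]>8)&(hsv[...,0]<30)&(hsv[...,1]>70),(255,170,325,220)); print('block',c,st)
P=pts(K,T,D)
tm=m&(abs(P[...,2]-62)<6); print('blk z',np.median(P[...,2][m]))
v,u=np.nonzero(tm); print(cv2.minAreaRect(np.array([ray(K,T,a,b,62)[:2] for a,b in zip(u,v)],np.float32)))
# magnifier base depth region
for (uu,vv) in((281,195),(303,188),(287,240)): print(uu,vv,P[vv,uu],D[vv,uu],im[vv,uu])
mask=(P[...,2]>95)&(D>0); mask[:, :255]=0; mask[:,330:]=0; mask[:165]=0;mask[250:]=0
n,l,st,ce=cv2.connectedComponentsWithStats(mask.astype(np.uint8))
for k in range(1,n): print('tall',ce[k],st[k,4],ray(K,T,*ce[k],118),im[l==k].mean(0),P[l==k].mean(0))
E
```

```text
cup [153.52066116 203.11570248] [145 195  18  18 242] [538.65714086  95.15700538 107.        ]
block [288.8881932  197.36493739] [ 262  179   55   37 1118]
blk z 61.62806306389405
((561.446044921875, -184.2183074951172), (48.59831237792969, 108.94818878173828), 14.307971000671387)
281 195 [ 562.92781518 -167.53593078   63.21496156] 1048.0208 [62 63 67]
303 188 [ 568.17790668 -211.80792176  120.76040728] 991.75244 [94 97 99]
287 240 [ 462.9413867  -179.2384121   110.53702507] 986.9949 [140 142   0]
tall [301.04761905 189.3015873 ] 63 [ 565.96003075 -207.95619281  118.        ] [68.92063492 59.46031746 58.46031746] [ 566.84282103 -208.21354527  112.79124505]
tall [276.61290323 195.5       ] 62 [ 553.08042131 -158.06818214  118.        ] [60.67741935 63.16129032 68.5       ] [ 553.831616   -158.06493714  113.2045603 ]
tall [286.5 240. ] 58 [ 462.43885184 -178.06909501  118.        ] [112.5862069  109.12068966  28.32758621] [ 463.06423773 -178.25907539  108.64372563]
```

View pics/z.png

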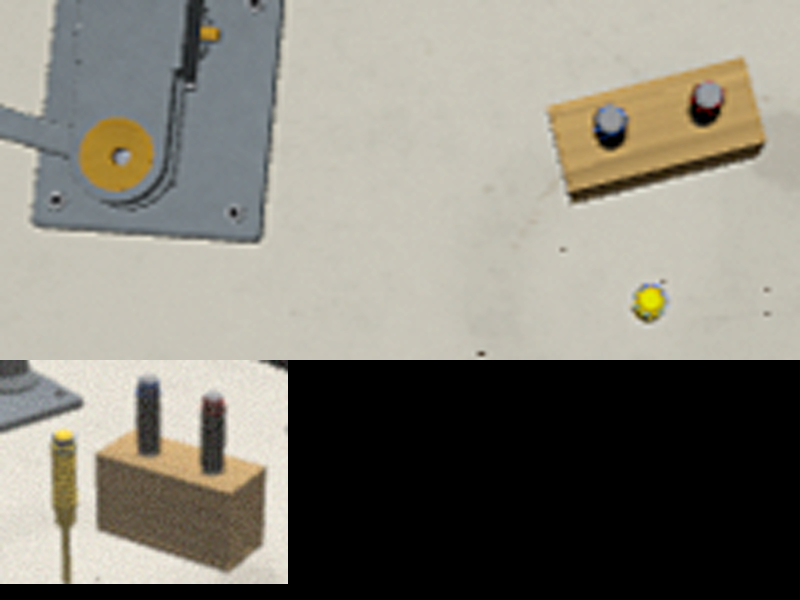

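Blue is the left drift in the top view, at world (554.5,-158.6). Red is on the right, away from the cup. I'll start the travel with a waypoint clear of the base.

apply_moves(
  increments=[
    {"x": -34, "y": -23},
    {"x": -34, "y": -23},
    {"x": -34, "y": -23},
    {"x": -34, "y": -23},
    {"x": -34, "y": -23},
    {"x": -34, "y": -23},
    {"x": -34, "y": -23},
    {"x": -34, "y": -23},
    {"x": -34, "y": -23},
    {"x": -34, "y": -23},
  ],
)

```text
schema error: expected keys fingers, x, y, z, ax, ay, az
```

apply_moves(
  increments=[
    {"az": 7},
    {"az": 7},
    {"az": 7},
    {"az": 7},
    {"az": 7},
    {"az": 7},
    {"az": 7},
    {"az": 7},
    {"az": 3.6, "fingers": 60},
  ],
)

```text
schema error: expected keys fingers, x, y, z, ax, ay, az
```

```bash
cat >> h.py <<'E'
def to(x,y,z):
    s=robot.read_state(); M=R.from_rotvec(s['eef_rot']).as_matrix()
    print('t',round(s['t'],2),'pos',s['tool_pos'].round(1),'tool axes',M.round(3).tolist(),'d',(M.T@(np.array([x,y,z])-s['tool_pos'])).round(1),'w',s['width'].__round__(1),'F',np.round(s['wrist_force'],2))
E
python3 -c "
from h import *
to(554.5,-158.6,300)"
```

```text
t 0.15 pos [180.7 624.2 404.2] tool axes [[-0.961, 0.278, -0.0], [0.278, 0.961, -0.001], [0.0, -0.001, -1.0]] d [-576.8 -647.9  104.8] w 85.5 F [ 0.43 -0.49 -0.91]
```

apply_moves(
  increments=[
    {"fingers": 60, "x": -34, "y": -23, "z": 0, "ax": 0, "ay": 0, "az": 0},
    {"fingers": 60, "x": -34, "y": -23, "z": 0, "ax": 0, "ay": 0, "az": 0},
    {"fingers": 60, "x": -34, "y": -23, "z": 0, "ax": 0, "ay": 0, "az": 0},
    {"fingers": 60, "x": -34, "y": -23, "z": 0, "ax": 0, "ay": 0, "az": 0},
    {"fingers": 60, "x": -34, "y": -23, "z": 0, "ax": 0, "ay": 0, "az": 0},
    {"fingers": 60, "x": -34, "y": -23, "z": 0, "ax": 0, "ay": 0, "az": 0},
    {"fingers": 60, "x": -34, "y": -23, "z": 0, "ax": 0, "ay": 0, "az": 0},
    {"fingers": 60, "x": -34, "y": -23, "z": 0, "ax": 0, "ay": 0, "az": 0},
    {"fingers": 60, "x": -34, "y": -23, "z": 0, "ax": 0, "ay": 0, "az": 0},
    {"fingers": 60, "x": -34, "y": -23, "z": 0, "ax": 0, "ay": 0, "az": 0},
  ],
)

```text
t: 0.98
tool_pos: [444.2, 307.1, 404.7]
eef_rot: [-0.441, -3.11, -0.0]
wrist_force: [0.6, 1.4, 0.4]
width: 60.3
grip_force: 0.0
```

apply_moves(
  increments=[
    {"fingers": 60, "x": 0, "y": 0, "z": 0, "ax": 0, "ay": 0, "az": 7},
    {"fingers": 60, "x": 0, "y": 0, "z": 0, "ax": 0, "ay": 0, "az": 7},
    {"fingers": 60, "x": 0, "y": 0, "z": 0, "ax": 0, "ay": 0, "az": 7},
    {"fingers": 60, "x": 0, "y": 0, "z": 0, "ax": 0, "ay": 0, "az": 7},
    {"fingers": 60, "x": 0, "y": 0, "z": 0, "ax": 0, "ay": 0, "az": 7},
    {"fingers": 60, "x": 0, "y": 0, "z": 0, "ax": 0, "ay": 0, "az": 7},
    {"fingers": 60, "x": 0, "y": 0, "z": 0, "ax": 0, "ay": 0, "az": 7},
    {"fingers": 60, "x": 0, "y": 0, "z": 0, "ax": 0, "ay": 0, "az": 7},
    {"fingers": 60, "x": 0, "y": 0, "z": 0, "ax": 0, "ay": 0, "az": 3.6},
  ],
)

```text
t: 1.73
tool_pos: [443.3, 308.8, 404.5]
eef_rot: [-1.938, -2.473, 0.001]
wrist_force: [0.5, -0.7, -0.3]
width: 60.0
grip_force: 0.0
```

```bash
python3 -c "
from h import *
to(554.5,-158.6,300)"
```

```text
t 1.73 pos [443.3 308.8 404.5] tool axes [[-0.239, 0.971, -0.0], [0.971, 0.239, -0.0], [-0.0, -0.0, -1.0]] d [-480.5   -3.8  104.6] w 60.0 F [ 0.48 -0.69 -0.28]
```

apply_moves(
  increments=[
    {"fingers": 60, "x": -40, "y": 0, "z": 0, "ax": 0, "ay": 0, "az": 0},
    {"fingers": 60, "x": -40, "y": 0, "z": 0, "ax": 0, "ay": 0, "az": 0},
    {"fingers": 60, "x": -40, "y": 0, "z": 0, "ax": 0, "ay": 0, "az": 0},
    {"fingers": 60, "x": -40, "y": 0, "z": 0, "ax": 0, "ay": 0, "az": 0},
    {"fingers": 60, "x": -40, "y": 0, "z": 0, "ax": 0, "ay": 0, "az": 0},
    {"fingers": 60, "x": -40, "y": 0, "z": 0, "ax": 0, "ay": 0, "az": 0},
    {"fingers": 60, "x": -40, "y": 0, "z": 0, "ax": 0, "ay": 0, "az": 0},
    {"fingers": 60, "x": -40, "y": 0, "z": 0, "ax": 0, "ay": 0, "az": 0},
    {"fingers": 60, "x": -40, "y": 0, "z": 0, "ax": 0, "ay": 0, "az": 0},
    {"fingers": 60, "x": -40, "y": 0, "z": 0, "ax": 0, "ay": 0, "az": 0},
  ],
)

```text
t: 2.57
tool_pos: [541.8, -80.9, 404.7]
eef_rot: [-1.929, -2.48, -0.0]
wrist_force: [1.0, 1.0, 0.1]
width: 60.3
grip_force: 0.0
```

apply_moves(
  increments=[
    {"fingers": 60, "x": -40, "y": -2, "z": 0, "ax": 0, "ay": 0, "az": 0},
    {"fingers": 60, "x": -36, "y": -2, "z": 0, "ax": 0, "ay": 0, "az": 0},
    {"fingers": 60, "x": 0, "y": 0, "z": 35, "ax": 0, "ay": 0, "az": 0},
    {"fingers": 60, "x": 0, "y": 0, "z": 35, "ax": 0, "ay": 0, "az": 0},
    {"fingers": 60, "x": 0, "y": 0, "z": 0, "ax": 0, "ay": 0, "az": 0},
    {"fingers": 60, "x": 0, "y": 0, "z": 0, "ax": 0, "ay": 0, "az": 0},
  ],
)

```text
t: 3.07
tool_pos: [556.0, -153.3, 333.7]
eef_rot: [-1.926, -2.477, 0.002]
wrist_force: [-0.1, -0.1, 0.2]
width: 60.0
grip_force: 0.0
```

```bash
python3 -c "
from h import *
to(554.5,-158.6,245)
K,T,im,D=grab('wrist','w1.png'); P=pts(K,T,D)
m=(P[...,2]>97)&(P[...,2]<135)&(D>0)
n,l,st,ce=cv2.connectedComponentsWithStats(m.astype(np.uint8))
for k in range(1,n):
  if st[k,4]>60: print(ce[k],st[k],P[l==k].mean(0),np.percentile(P[l==k],[2,98],axis=0).round(1).tolist())
"
```

```text
t 3.07 pos [ 556.  -153.3  333.7] tool axes [[-0.246, 0.969, -0.004], [0.969, 0.246, 0.001], [0.002, -0.003, -1.0]] d [-5.  -2.5 88.7] w 60.0 F [-0.08 -0.12  0.2 ]
[133.17819149 234.78723404] [117 220  34  30 752] [ 466.652633   -178.29442142  108.33285349] [[458.5, -186.5, 98.4], [473.0, -172.5, 113.5]]
[281.57104914 241.40106242] [268 225  28  34 753] [ 555.92956641 -157.75284507  113.53797757] [[548.6, -166.4, 99.0], [563.8, -152.2, 119.3]]
[281.88803089 314.18790219] [269 296  26  37 777] [ 568.71978529 -207.21101514  112.05388432] [[561.5, -215.6, 98.3], [576.7, -202.2, 119.6]]
```

View pics/w1.png

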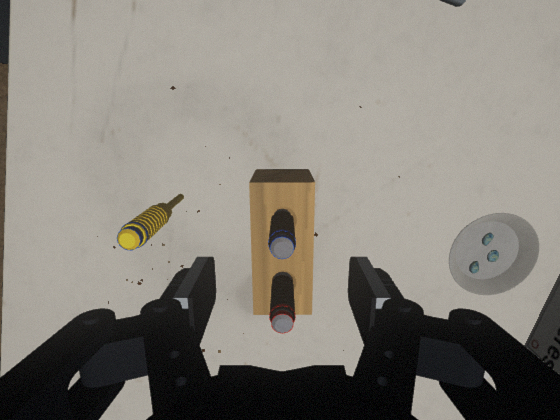

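The blue-capped drift shows at (282,247), centred between the fingers. I need to move -6 mm along tool x and then go down to the grasp height.

apply_moves(
  increments=[
    {"fingers": 60, "x": -6, "y": 0, "z": 0, "ax": 0, "ay": 0, "az": 0},
    {"fingers": 60, "x": 0, "y": 0, "z": 20, "ax": 0, "ay": 0, "az": 0},
    {"fingers": 60, "x": 0, "y": 0, "z": 20, "ax": 0, "ay": 0, "az": 0},
    {"fingers": 60, "x": 0, "y": 0, "z": 20, "ax": 0, "ay": 0, "az": 0},
    {"fingers": 60, "x": 0, "y": 0, "z": 20, "ax": 0, "ay": 0, "az": 0},
    {"fingers": 60, "x": 0, "y": 0, "z": 12, "ax": 0, "ay": 0, "az": 0},
    {"fingers": 30, "x": 0, "y": 0, "z": 0, "ax": 0, "ay": 0, "az": 0},
    {"fingers": 30, "x": 0, "y": 0, "z": 0, "ax": 0, "ay": 0, "az": 0},
  ],
)

```text
t: 3.78
tool_pos: [558.7, -159.3, 243.6]
eef_rot: [1.928, 2.48, 0.0]
wrist_force: [0.3, -0.5, 0.8]
width: 36.9
grip_force: 0.0
```

```bash
python3 -c "
from h import *
to(557.5,-159,241)
K,T,im,D=grab('wrist','w2.png')
"
```

```text
t 3.78 pos [ 558.7 -159.3  243.6] tool axes [[-0.247, 0.969, 0.001], [0.969, 0.247, -0.0], [-0.0, 0.001, -1.0]] d [ 0.6 -1.1  2.6] w 36.9 F [ 0.26 -0.51  0.76]
```

View pics/w2.png

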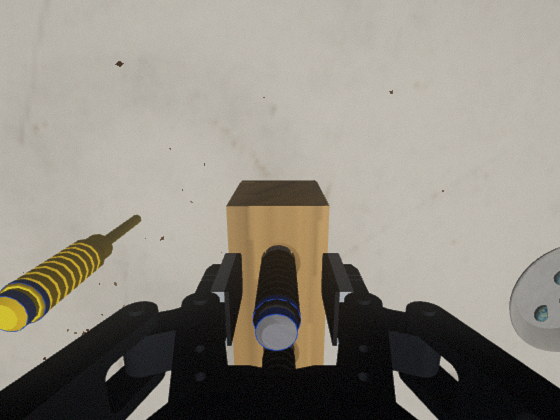

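The drift cap at (277,331) is off by about y -1.5 and x +1.5. I'll correct that and close.

apply_moves(
  increments=[
    {"fingers": 36, "x": 1.2, "y": -1.5, "z": 2.5, "ax": 0, "ay": 0, "az": 0},
    {"fingers": 20, "x": 0, "y": 0, "z": 0, "ax": 0, "ay": 0, "az": 0},
    {"fingers": 10, "x": 0, "y": 0, "z": 0, "ax": 0, "ay": 0, "az": 0},
    {"fingers": 10, "x": 0, "y": 0, "z": 0, "ax": 0, "ay": 0, "az": 0},
    {"fingers": 10, "x": 0, "y": 0, "z": 0, "ax": 0, "ay": 0, "az": 0},
    {"fingers": 10, "x": 0, "y": 0, "z": 0, "ax": 0, "ay": 0, "az": 0},
    {"fingers": 10, "x": 0, "y": 0, "z": 0, "ax": 0, "ay": 0, "az": 0},
    {"fingers": 10, "x": 0, "y": 0, "z": 0, "ax": 0, "ay": 0, "az": 0},
  ],
)

```text
t: 4.5
tool_pos: [556.6, -158.6, 240.9]
eef_rot: [1.928, 2.479, 0.0]
wrist_force: [-1.2, -0.4, 7.8]
width: 15.4
grip_force: 58.3
```

```bash
python3 -c "
from h import *
to(557.5,-159,360); print(robot.read_state()['grip_force'],robot.read_state()['wrist_torque'])
"
```

```text
t 4.5 pos [ 556.6 -158.6  240.9] tool axes [[-0.246, 0.969, 0.001], [0.969, 0.246, -0.0], [-0.0, 0.001, -1.0]] d [  -0.7    0.8 -119.1] w 15.4 F [-1.25 -0.39  7.83]
58.275418281555176 [0.00299184 0.32276296 0.00358326]
```

apply_moves(
  increments=[
    {"fingers": 10, "x": 0, "y": 0, "z": -5, "ax": 0, "ay": 0, "az": 0},
    {"fingers": 10, "x": 0, "y": 0, "z": -15, "ax": 0, "ay": 0, "az": 0},
    {"fingers": 10, "x": 0, "y": 0, "z": -25, "ax": 0, "ay": 0, "az": 0},
    {"fingers": 10, "x": 0, "y": 0, "z": -25, "ax": 0, "ay": 0, "az": 0},
    {"fingers": 10, "x": 0, "y": 0, "z": -25, "ax": 0, "ay": 0, "az": 0},
    {"fingers": 10, "x": 0, "y": 0, "z": -25, "ax": 0, "ay": 0, "az": 0},
    {"fingers": 10, "x": 0, "y": 0, "z": -10, "ax": 0, "ay": 0, "az": 0},
    {"fingers": 10, "x": 0, "y": 0, "z": 0, "ax": 0, "ay": 0, "az": 0},
  ],
)

```text
t: 5.17
tool_pos: [557.0, -158.7, 372.9]
eef_rot: [1.926, 2.477, 0.002]
wrist_force: [0.7, 0.1, -1.3]
width: 15.6
grip_force: 58.9
```

apply_moves(
  increments=[
    {"fingers": 10, "x": 15, "y": 2.5, "z": 0, "ax": 0, "ay": 0, "az": 0},
    {"fingers": 10, "x": 25, "y": 4, "z": 0, "ax": 0, "ay": 0, "az": 0},
    {"fingers": 10, "x": 30, "y": 5, "z": 0, "ax": 0, "ay": 0, "az": 0},
    {"fingers": 10, "x": 30, "y": 5, "z": 0, "ax": 0, "ay": 0, "az": 0},
    {"fingers": 10, "x": 30, "y": 5, "z": 0, "ax": 0, "ay": 0, "az": 0},
    {"fingers": 10, "x": 30, "y": 5, "z": 0, "ax": 0, "ay": 0, "az": 0},
    {"fingers": 10, "x": 28, "y": 5, "z": 0, "ax": 0, "ay": 0, "az": 0},
    {"fingers": 10, "x": 18, "y": 4, "z": 0, "ax": 0, "ay": 0, "az": 0},
    {"fingers": 10, "x": 0, "y": 0, "z": 0, "ax": 0, "ay": 0, "az": 0},
    {"fingers": 10, "x": 0, "y": 0, "z": 0, "ax": 0, "ay": 0, "az": 0},
  ],
)

```text
t: 6.0
tool_pos: [539.4, 51.2, 368.8]
eef_rot: [-1.925, -2.481, 0.002]
wrist_force: [0.2, -0.3, -1.6]
width: 15.7
grip_force: 58.8
```

```bash
python3 - <<'E'
from h import *
to(540.3,95.6,371)
K,T,im,D=grab('wrist','w3.png')
hsv=cv2.cvtColor(im,cv2.COLOR_RGB2HSV)
m=((hsv[...,0]>10)&(hsv[...,0]<32)&(hsv[...,1]>110)).astype(np.uint8)
n,l,st,ce=cv2.connectedComponentsWithStats(m)
for k in range(1,n):
    if st[k,4]>100:
        c=max(cv2.findContours((l==k).astype(np.uint8),0,1)[0],key=cv2.contourArea)
        e=cv2.fitEllipse(cv2.convexHull(c)); print(st[k],e,ray(K,T,*e[0],107))
E
```

```text
t 6.0 pos [539.4  51.2 368.8] tool axes [[-0.248, 0.969, -0.002], [0.969, 0.248, -0.0], [0.0, -0.002, -1.0]] d [42.7 11.9 -2.3] w 15.7 F [ 0.17 -0.3  -1.56]
[ 271  129   56   56 2328] ((298.928466796875, 156.25653076171875), (55.29269027709961, 56.2301139831543), 39.157535552978516) [539.5656823   93.77677544 107.        ]
[254 344  18  25 264] ((261.56866455078125, 357.3753356933594), (18.92456817626953, 27.42625617980957), 158.00538635253906) [553.03266459 -72.1964712  107.        ]
```

View pics/w3.png

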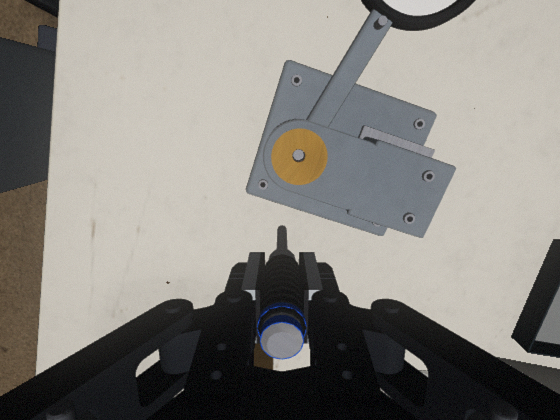

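The tip at (282,228) is where the TCP axis predicts it. The cup is at (299,156), which gives world (539.6,93.9). I'll move above it and look again from near.

apply_moves(
  increments=[
    {"fingers": 10, "x": 10, "y": 3, "z": 0, "ax": 0, "ay": 0, "az": 0},
    {"fingers": 10, "x": 15, "y": 4, "z": 0, "ax": 0, "ay": 0, "az": 0},
    {"fingers": 10, "x": 12, "y": 3, "z": 0, "ax": 0, "ay": 0, "az": 0},
    {"fingers": 10, "x": 4.6, "y": 1, "z": 0, "ax": 0, "ay": 0, "az": 0},
    {"fingers": 10, "x": 0, "y": 0, "z": 8, "ax": 0, "ay": 0, "az": 0},
    {"fingers": 10, "x": 0, "y": 0, "z": 8, "ax": 0, "ay": 0, "az": 0},
    {"fingers": 10, "x": 0, "y": 0, "z": 4, "ax": 0, "ay": 0, "az": 0},
    {"fingers": 10, "x": 0, "y": 0, "z": 0, "ax": 0, "ay": 0, "az": 0},
    {"fingers": 10, "x": 0, "y": 0, "z": 0, "ax": 0, "ay": 0, "az": 0},
  ],
)

```text
t: 6.8
tool_pos: [540.4, 92.5, 349.7]
eef_rot: [-1.929, -2.479, 0.001]
wrist_force: [-0.2, -0.1, -0.7]
width: 15.5
grip_force: 58.8
```

```bash
python3 - <<'E'
from h import *
K,T,im,D=grab('wrist')
to(539.7,94,347)
cv2.imwrite('pics/w4.png',cv2.resize(im[150:300,200:360],None,fx=4,fy=4)[:,:,::-1])
hsv=cv2.cvtColor(im,cv2.COLOR_RGB2HSV)
m=((hsv[...,0]>10)&(hsv[...,0]<32)&(hsv[...,1]>110)).astype(np.uint8); m[300:]=0
c=max(cv2.findContours(m,0,1)[0],key=cv2.contourArea)
e=cv2.fitEllipse(cv2.convexHull(c)); print(e,ray(K,T,*e[0],107))
E
```

```text
t 6.85 pos [540.6  92.6 350. ] tool axes [[-0.246, 0.969, -0.0], [0.969, 0.246, -0.0], [-0.0, -0.0, -1.0]] d [ 1.6 -0.5  3. ] w 15.6 F [ 0.01  0.03 -0.52]
((281.8894958496094, 220.16983032226562), (54.942012786865234, 57.5617790222168), 88.1801528930664) [539.59583184  93.62844439 107.        ]
```

View pics/w4.png

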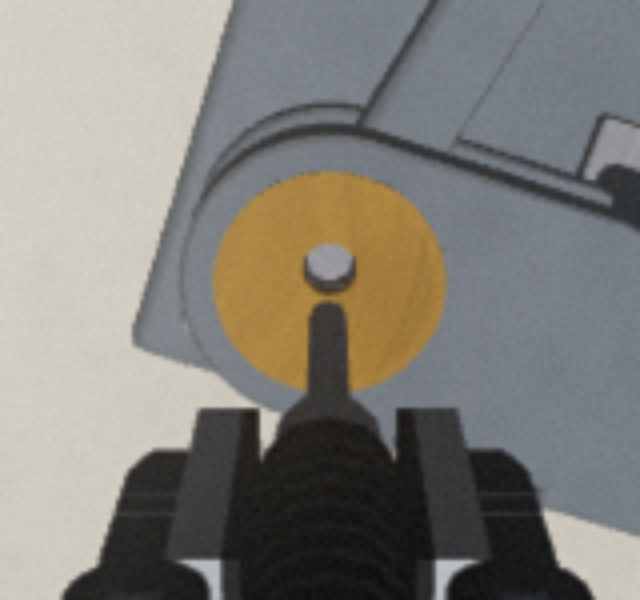

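The crop shows tip (328,305) and pin (330,265), aligned sideways. Along tool x I need about +1.2 mm. Next I'll go down to just above the bore.

apply_moves(
  increments=[
    {"fingers": 10, "x": 1.2, "y": 0, "z": 2, "ax": 0, "ay": 0, "az": 0},
    {"fingers": 10, "x": 0, "y": 0, "z": 3, "ax": 0, "ay": 0, "az": 0},
    {"fingers": 10, "x": 0, "y": 0, "z": 3, "ax": 0, "ay": 0, "az": 0},
    {"fingers": 10, "x": 0, "y": 0, "z": 2, "ax": 0, "ay": 0, "az": 0},
    {"fingers": 10, "x": 0, "y": 0, "z": 2, "ax": 0, "ay": 0, "az": 0},
    {"fingers": 10, "x": 0, "y": 0, "z": 1, "ax": 0, "ay": 0, "az": 0},
    {"fingers": 10, "x": 0, "y": 0, "z": 0, "ax": 0, "ay": 0, "az": 0},
  ],
)

```text
t: 7.43
tool_pos: [540.2, 94.1, 336.9]
eef_rot: [-1.928, -2.48, 0.0]
wrist_force: [0.1, 0.4, -1.5]
width: 15.4
grip_force: 58.8
```

apply_moves(
  increments=[
    {"fingers": 10, "x": 0, "y": 0, "z": 1, "ax": 0, "ay": 0, "az": 0},
    {"fingers": 10, "x": 0, "y": 0, "z": 1, "ax": 0, "ay": 0, "az": 0},
    {"fingers": 10, "x": 0, "y": 0, "z": 0, "ax": 0, "ay": 0, "az": 0},
  ],
)

```text
t: 7.68
tool_pos: [540.2, 94.1, 335.1]
eef_rot: [-1.929, -2.48, 0.0]
wrist_force: [0.1, 0.2, -1.2]
width: 15.7
grip_force: 58.8
```

apply_moves(
  increments=[
    {"fingers": 10, "x": 0, "y": 0, "z": 0.7, "ax": 0, "ay": 0, "az": 0},
    {"fingers": 10, "x": 0, "y": 0, "z": 0.7, "ax": 0, "ay": 0, "az": 0},
    {"fingers": 10, "x": 0, "y": 0, "z": 0.6, "ax": 0, "ay": 0, "az": 0},
    {"fingers": 10, "x": 0, "y": 0, "z": 0, "ax": 0, "ay": 0, "az": 0},
  ],
)

```text
t: 8.02
tool_pos: [540.2, 94.1, 333.1]
eef_rot: [-1.929, -2.48, 0.0]
wrist_force: [0.0, -0.7, -0.9]
width: 15.7
grip_force: 58.8
```

apply_moves(
  increments=[
    {"fingers": 10, "x": 0, "y": 0, "z": 0.7, "ax": 0, "ay": 0, "az": 0},
    {"fingers": 10, "x": 0, "y": 0, "z": 0.7, "ax": 0, "ay": 0, "az": 0},
    {"fingers": 10, "x": 0, "y": 0, "z": 0.6, "ax": 0, "ay": 0, "az": 0},
    {"fingers": 10, "x": 0, "y": 0, "z": 0, "ax": 0, "ay": 0, "az": 0},
  ],
)

```text
t: 8.35
tool_pos: [540.2, 94.1, 331.1]
eef_rot: [-1.929, -2.48, 0.0]
wrist_force: [0.3, 0.2, -1.2]
width: 15.8
grip_force: 58.8
```

apply_moves(
  increments=[
    {"fingers": 10, "x": 0, "y": 0, "z": 0.7, "ax": 0, "ay": 0, "az": 0},
    {"fingers": 10, "x": 0, "y": 0, "z": 0.7, "ax": 0, "ay": 0, "az": 0},
    {"fingers": 10, "x": 0, "y": 0, "z": 0.6, "ax": 0, "ay": 0, "az": 0},
  ],
)

```text
t: 8.6
tool_pos: [540.2, 94.1, 329.1]
eef_rot: [1.929, 2.48, -0.0]
wrist_force: [-0.2, 0.1, -0.8]
width: 15.6
grip_force: 58.8
```

apply_moves(
  increments=[
    {"fingers": 10, "x": 0, "y": 0, "z": 0.7, "ax": 0, "ay": 0, "az": 0},
    {"fingers": 10, "x": 0, "y": 0, "z": 0.7, "ax": 0, "ay": 0, "az": 0},
    {"fingers": 10, "x": 0, "y": 0, "z": 0.6, "ax": 0, "ay": 0, "az": 0},
  ],
)

```text
t: 8.85
tool_pos: [540.4, 94.1, 327.5]
eef_rot: [1.928, 2.48, 0.0]
wrist_force: [-1.7, -0.3, 9.9]
width: 15.2
grip_force: 60.0
```

apply_moves(
  increments=[
    {"fingers": 10, "x": 0, "y": 0, "z": 0.7, "ax": 0, "ay": 0, "az": 0},
    {"fingers": 10, "x": 0, "y": 0, "z": 0.7, "ax": 0, "ay": 0, "az": 0},
    {"fingers": 10, "x": 0, "y": 0, "z": 0.6, "ax": 0, "ay": 0, "az": 0},
  ],
)

```text
t: 9.1
tool_pos: [540.3, 94.1, 325.7]
eef_rot: [1.928, 2.48, 0.001]
wrist_force: [-2.2, -0.3, 10.9]
width: 15.8
grip_force: 60.0
```

apply_moves(
  increments=[
    {"fingers": 10, "x": 0, "y": 0, "z": 0.7, "ax": 0, "ay": 0, "az": 0},
    {"fingers": 10, "x": 0, "y": 0, "z": 0.7, "ax": 0, "ay": 0, "az": 0},
    {"fingers": 10, "x": 0, "y": 0, "z": 0.7, "ax": 0, "ay": 0, "az": 0},
    {"fingers": 10, "x": 0, "y": 0, "z": 0.7, "ax": 0, "ay": 0, "az": 0},
    {"fingers": 10, "x": 0, "y": 0, "z": 0.7, "ax": 0, "ay": 0, "az": 0},
    {"fingers": 10, "x": 0, "y": 0, "z": 0.7, "ax": 0, "ay": 0, "az": 0},
    {"fingers": 10, "x": 0, "y": 0, "z": 0.7, "ax": 0, "ay": 0, "az": 0},
    {"fingers": 10, "x": 0, "y": 0, "z": 0.7, "ax": 0, "ay": 0, "az": 0},
  ],
)

```text
t: 9.77
tool_pos: [540.3, 94.1, 320.2]
eef_rot: [1.928, 2.48, 0.001]
wrist_force: [-3.3, -0.2, 11.1]
width: 15.5
grip_force: 60.1
```

apply_moves(
  increments=[
    {"fingers": 10, "x": 0, "y": 0, "z": 0.7, "ax": 0, "ay": 0, "az": 0},
    {"fingers": 10, "x": 0, "y": 0, "z": 0.7, "ax": 0, "ay": 0, "az": 0},
    {"fingers": 10, "x": 0, "y": 0, "z": 0.7, "ax": 0, "ay": 0, "az": 0},
    {"fingers": 10, "x": 0, "y": 0, "z": 0.7, "ax": 0, "ay": 0, "az": 0},
    {"fingers": 10, "x": 0, "y": 0, "z": 0.7, "ax": 0, "ay": 0, "az": 0},
    {"fingers": 10, "x": 0, "y": 0, "z": 0.7, "ax": 0, "ay": 0, "az": 0},
    {"fingers": 10, "x": 0, "y": 0, "z": 0.7, "ax": 0, "ay": 0, "az": 0},
    {"fingers": 10, "x": 0, "y": 0, "z": 0.7, "ax": 0, "ay": 0, "az": 0},
  ],
)

```text
t: 10.43
tool_pos: [540.4, 94.1, 314.6]
eef_rot: [1.928, 2.479, 0.001]
wrist_force: [-2.8, -0.6, 10.6]
width: 16.0
grip_force: 60.1
```

Steady at about 11 N, with the tip near 80 mm. I'll keep pressing and slow down near the strap.

apply_moves(
  increments=[
    {"fingers": 10, "x": 0, "y": 0, "z": 0.7, "ax": 0, "ay": 0, "az": 0},
    {"fingers": 10, "x": 0, "y": 0, "z": 0.7, "ax": 0, "ay": 0, "az": 0},
    {"fingers": 10, "x": 0, "y": 0, "z": 0.7, "ax": 0, "ay": 0, "az": 0},
    {"fingers": 10, "x": 0, "y": 0, "z": 0.7, "ax": 0, "ay": 0, "az": 0},
    {"fingers": 10, "x": 0, "y": 0, "z": 0.7, "ax": 0, "ay": 0, "az": 0},
    {"fingers": 10, "x": 0, "y": 0, "z": 0.7, "ax": 0, "ay": 0, "az": 0},
    {"fingers": 10, "x": 0, "y": 0, "z": 0.7, "ax": 0, "ay": 0, "az": 0},
    {"fingers": 10, "x": 0, "y": 0, "z": 0.7, "ax": 0, "ay": 0, "az": 0},
  ],
)

```text
t: 11.1
tool_pos: [540.4, 94.2, 309.0]
eef_rot: [1.928, 2.48, 0.001]
wrist_force: [-3.1, -0.7, 10.4]
width: 15.4
grip_force: 60.1
```

apply_moves(
  increments=[
    {"fingers": 10, "x": 0, "y": 0, "z": 0.4, "ax": 0, "ay": 0, "az": 0},
    {"fingers": 10, "x": 0, "y": 0, "z": 0.4, "ax": 0, "ay": 0, "az": 0},
    {"fingers": 10, "x": 0, "y": 0, "z": 0.4, "ax": 0, "ay": 0, "az": 0},
  ],
)

```text
t: 11.35
tool_pos: [540.3, 94.1, 307.7]
eef_rot: [1.928, 2.48, 0.001]
wrist_force: [-2.2, -0.1, 10.1]
width: 15.6
grip_force: 60.1
```

apply_moves(
  increments=[
    {"fingers": 10, "x": 0, "y": 0, "z": 0.3, "ax": 0, "ay": 0, "az": 0},
    {"fingers": 10, "x": 0, "y": 0, "z": 0.3, "ax": 0, "ay": 0, "az": 0},
    {"fingers": 10, "x": 0, "y": 0, "z": 0.3, "ax": 0, "ay": 0, "az": 0},
  ],
)

```text
t: 11.6
tool_pos: [540.3, 94.1, 306.8]
eef_rot: [1.928, 2.48, 0.001]
wrist_force: [-2.6, -0.1, 9.0]
width: 15.2
grip_force: 60.1
```

apply_moves(
  increments=[
    {"fingers": 10, "x": 0, "y": 0, "z": 0.3, "ax": 0, "ay": 0, "az": 0},
    {"fingers": 10, "x": 0, "y": 0, "z": 0.3, "ax": 0, "ay": 0, "az": 0},
    {"fingers": 10, "x": 0, "y": 0, "z": 0.3, "ax": 0, "ay": 0, "az": 0},
  ],
)

```text
t: 11.85
tool_pos: [540.3, 94.1, 305.9]
eef_rot: [1.928, 2.48, 0.001]
wrist_force: [-2.0, -0.5, 9.1]
width: 15.8
grip_force: 60.1
```

apply_moves(
  increments=[
    {"fingers": 10, "x": 0, "y": 0, "z": 0.3, "ax": 0, "ay": 0, "az": 0},
    {"fingers": 10, "x": 0, "y": 0, "z": 0.3, "ax": 0, "ay": 0, "az": 0},
  ],
)

```text
t: 12.02
tool_pos: [540.3, 94.2, 305.3]
eef_rot: [1.928, 2.48, 0.001]
wrist_force: [-1.6, -0.7, 9.7]
width: 15.5
grip_force: 60.1
```

apply_moves(
  increments=[
    {"fingers": 10, "x": 0, "y": 0, "z": 0.2, "ax": 0, "ay": 0, "az": 0},
    {"fingers": 10, "x": 0, "y": 0, "z": 0.2, "ax": 0, "ay": 0, "az": 0},
  ],
)

```text
t: 12.18
tool_pos: [540.4, 94.1, 304.9]
eef_rot: [1.928, 2.48, 0.001]
wrist_force: [-2.2, -0.3, 9.1]
width: 15.5
grip_force: 60.1
```

apply_moves(
  increments=[
    {"fingers": 10, "x": 0, "y": 0, "z": 0.2, "ax": 0, "ay": 0, "az": 0},
    {"fingers": 10, "x": 0, "y": 0, "z": 0.2, "ax": 0, "ay": 0, "az": 0},
  ],
)

```text
t: 12.35
tool_pos: [540.3, 94.2, 304.5]
eef_rot: [1.928, 2.48, 0.001]
wrist_force: [-3.1, 0.3, 9.4]
width: 15.5
grip_force: 60.1
```

apply_moves(
  increments=[
    {"fingers": 10, "x": 0, "y": 0, "z": 0.2, "ax": 0, "ay": 0, "az": 0},
  ],
)

```text
t: 12.43
tool_pos: [540.3, 94.1, 304.3]
eef_rot: [1.928, 2.48, 0.001]
wrist_force: [-2.2, -0.7, 9.1]
width: 15.5
grip_force: 60.1
```

apply_moves(
  increments=[
    {"fingers": 10, "x": 0, "y": 0, "z": 0.2, "ax": 0, "ay": 0, "az": 0},
  ],
)

```text
t: 12.52
tool_pos: [540.3, 94.1, 304.1]
eef_rot: [1.928, 2.48, 0.001]
wrist_force: [-2.2, -0.4, 9.4]
width: 15.9
grip_force: 60.1
```

apply_moves(
  increments=[
    {"fingers": 10, "x": 0, "y": 0, "z": 0.2, "ax": 0, "ay": 0, "az": 0},
  ],
)

```text
t: 12.6
tool_pos: [540.4, 94.1, 303.9]
eef_rot: [1.928, 2.48, 0.001]
wrist_force: [-1.8, -0.3, 8.6]
width: 15.6
grip_force: 60.1
```

apply_moves(
  increments=[
    {"fingers": 10, "x": 0, "y": 0, "z": 0.2, "ax": 0, "ay": 0, "az": 0},
  ],
)

```text
t: 12.68
tool_pos: [540.3, 94.2, 303.7]
eef_rot: [1.928, 2.48, 0.001]
wrist_force: [-2.3, -0.1, 11.3]
width: 15.3
grip_force: 60.1
```

apply_moves(
  increments=[
    {"fingers": 10, "x": 0, "y": 0, "z": 0.15, "ax": 0, "ay": 0, "az": 0},
  ],
)

```text
t: 12.77
tool_pos: [540.4, 94.1, 303.6]
eef_rot: [1.928, 2.48, 0.001]
wrist_force: [-3.6, -0.7, 13.3]
width: 15.8
grip_force: 60.3
```

apply_moves(
  increments=[
    {"fingers": 10, "x": 0, "y": 0, "z": 0.15, "ax": 0, "ay": 0, "az": 0},
  ],
)

```text
t: 12.85
tool_pos: [540.4, 94.1, 303.6]
eef_rot: [1.928, 2.479, 0.001]
wrist_force: [-2.3, 0.5, 14.3]
width: 15.7
grip_force: 60.5
```

The force climbs and the pose stalls at TCP z 303.6, which matches the predicted bottom. I'll hold briefly and then withdraw.

apply_moves(
  increments=[
    {"fingers": 10, "x": 0, "y": 0, "z": 0, "ax": 0, "ay": 0, "az": 0},
    {"fingers": 10, "x": 0, "y": 0, "z": 0, "ax": 0, "ay": 0, "az": 0},
    {"fingers": 10, "x": 0, "y": 0, "z": -3, "ax": 0, "ay": 0, "az": 0},
    {"fingers": 10, "x": 0, "y": 0, "z": -8, "ax": 0, "ay": 0, "az": 0},
    {"fingers": 10, "x": 0, "y": 0, "z": -12, "ax": 0, "ay": 0, "az": 0},
    {"fingers": 10, "x": 0, "y": 0, "z": -12, "ax": 0, "ay": 0, "az": 0},
    {"fingers": 10, "x": 0, "y": 0, "z": -12, "ax": 0, "ay": 0, "az": 0},
    {"fingers": 10, "x": 0, "y": 0, "z": -12, "ax": 0, "ay": 0, "az": 0},
    {"fingers": 10, "x": 0, "y": 0, "z": -8, "ax": 0, "ay": 0, "az": 0},
    {"fingers": 10, "x": 0, "y": 0, "z": 0, "ax": 0, "ay": 0, "az": 0},
  ],
)

```text
t: 13.68
tool_pos: [540.7, 94.2, 371.7]
eef_rot: [1.927, 2.478, 0.003]
wrist_force: [0.1, 1.1, -0.8]
width: 15.1
grip_force: 58.9
```

```bash
python3 - <<'E'
from h import *
to(556.6,-158.6,371)
K,T,im,D=grab('wrist')
cv2.imwrite('pics/w5.png',cv2.resize(im[150:300,200:360],None,fx=4,fy=4)[:,:,::-1])
E
```

```text
t 13.68 pos [540.7  94.2 371.7] tool axes [[-0.246, 0.969, 0.003], [0.969, 0.246, 0.0], [-0.0, 0.003, -1.0]] d [-248.9  -46.8    0.7] w 15.1 F [ 0.1   1.15 -0.76]
```

View pics/w5.png

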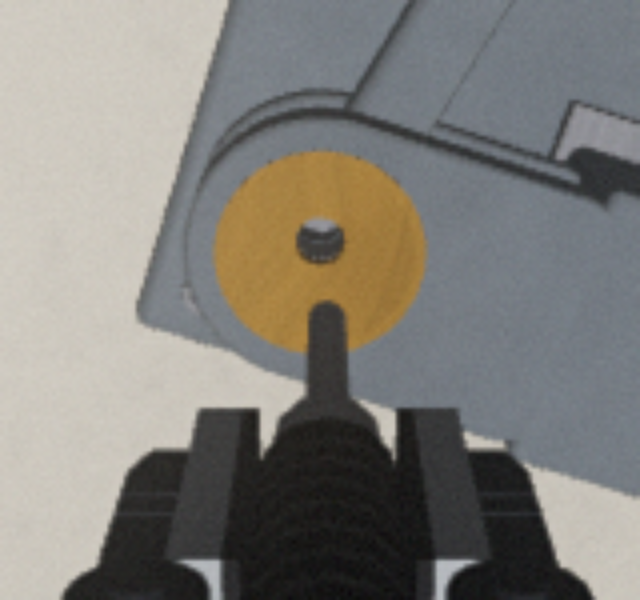

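The pin is now deep in the bore (crop 320,240), and the drift is still straight in the grip with its tip at the same pixel. Next I'll carry it back over the block.

apply_moves(
  increments=[
    {"fingers": 10, "x": -15, "y": -3, "z": 0, "ax": 0, "ay": 0, "az": 0},
    {"fingers": 10, "x": -28, "y": -5, "z": 0, "ax": 0, "ay": 0, "az": 0},
    {"fingers": 10, "x": -30, "y": -6, "z": 0, "ax": 0, "ay": 0, "az": 0},
    {"fingers": 10, "x": -32, "y": -6, "z": 0, "ax": 0, "ay": 0, "az": 0},
    {"fingers": 10, "x": -32, "y": -6, "z": 0, "ax": 0, "ay": 0, "az": 0},
    {"fingers": 10, "x": -32, "y": -6, "z": 0, "ax": 0, "ay": 0, "az": 0},
    {"fingers": 10, "x": -30, "y": -6, "z": 0, "ax": 0, "ay": 0, "az": 0},
    {"fingers": 10, "x": -28, "y": -5, "z": 0, "ax": 0, "ay": 0, "az": 0},
    {"fingers": 10, "x": -16, "y": -3, "z": 0, "ax": 0, "ay": 0, "az": 0},
    {"fingers": 10, "x": -6, "y": -0.8, "z": 0, "ax": 0, "ay": 0, "az": 0},
  ],
)

```text
t: 14.57
tool_pos: [556.0, -161.2, 369.0]
eef_rot: [-1.931, -2.477, 0.001]
wrist_force: [-0.0, 0.1, -0.6]
width: 15.8
grip_force: 58.9
```

apply_moves(
  increments=[
    {"fingers": 10, "x": 0, "y": 0, "z": 0, "ax": 0, "ay": 0, "az": 0},
    {"fingers": 10, "x": 0, "y": 0, "z": 12, "ax": 0, "ay": 0, "az": 0},
    {"fingers": 10, "x": 0, "y": 0, "z": 15, "ax": 0, "ay": 0, "az": 0},
    {"fingers": 10, "x": 0, "y": 0, "z": 15, "ax": 0, "ay": 0, "az": 0},
    {"fingers": 10, "x": 0, "y": 0, "z": 12, "ax": 0, "ay": 0, "az": 0},
    {"fingers": 10, "x": 0, "y": 0, "z": 8, "ax": 0, "ay": 0, "az": 0},
    {"fingers": 10, "x": 0, "y": 0, "z": 0, "ax": 0, "ay": 0, "az": 0},
    {"fingers": 10, "x": 0, "y": 0, "z": 0, "ax": 0, "ay": 0, "az": 0},
  ],
)

```text
t: 15.23
tool_pos: [556.2, -158.0, 307.7]
eef_rot: [-1.927, -2.48, 0.0]
wrist_force: [-0.8, -0.4, 0.3]
width: 15.4
grip_force: 58.8
```

```bash
python3 - <<'E'
from h import *
to(556.6,-158.6,240.9)
K,T,im,D=grab('wrist')
cv2.imwrite('pics/w6.png',cv2.resize(im[150:300,200:360],None,fx=4,fy=4)[:,:,::-1])
E
```

```text
t 15.23 pos [ 556.2 -158.   307.7] tool axes [[-0.247, 0.969, -0.001], [0.969, 0.247, 0.0], [0.001, -0.001, -1.0]] d [-0.8  0.3 66.8] w 15.4 F [-0.81 -0.45  0.29]
```

View pics/w6.png

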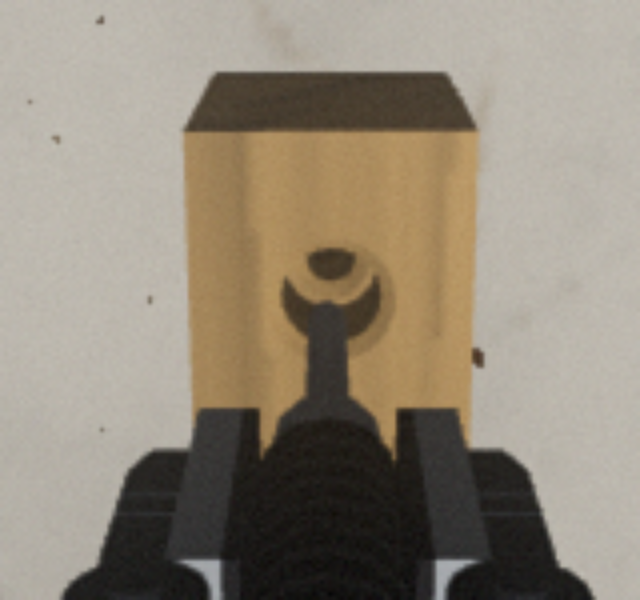

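The tip hangs over the hole (crop 328,305). A small correction, then insert.

apply_moves(
  increments=[
    {"fingers": 10, "x": -0.8, "y": 0.3, "z": 3, "ax": 0, "ay": 0, "az": 0},
    {"fingers": 10, "x": 0, "y": 0, "z": 6, "ax": 0, "ay": 0, "az": 0},
    {"fingers": 10, "x": 0, "y": 0, "z": 6, "ax": 0, "ay": 0, "az": 0},
    {"fingers": 10, "x": 0, "y": 0, "z": 6, "ax": 0, "ay": 0, "az": 0},
    {"fingers": 10, "x": 0, "y": 0, "z": 4, "ax": 0, "ay": 0, "az": 0},
    {"fingers": 10, "x": 0, "y": 0, "z": 3, "ax": 0, "ay": 0, "az": 0},
    {"fingers": 10, "x": 0, "y": 0, "z": 3, "ax": 0, "ay": 0, "az": 0},
    {"fingers": 10, "x": 0, "y": 0, "z": 3, "ax": 0, "ay": 0, "az": 0},
    {"fingers": 10, "x": 0, "y": 0, "z": 0, "ax": 0, "ay": 0, "az": 0},
  ],
)

```text
t: 16.03
tool_pos: [556.5, -159.4, 273.3]
eef_rot: [-1.928, -2.479, 0.0]
wrist_force: [-0.6, -1.0, -0.1]
width: 15.7
grip_force: 58.8
```

apply_moves(
  increments=[
    {"fingers": 10, "x": 0, "y": 0, "z": 3, "ax": 0, "ay": 0, "az": 0},
    {"fingers": 10, "x": 0, "y": 0, "z": 3, "ax": 0, "ay": 0, "az": 0},
    {"fingers": 10, "x": 0, "y": 0, "z": 3, "ax": 0, "ay": 0, "az": 0},
    {"fingers": 10, "x": 0, "y": 0, "z": 0, "ax": 0, "ay": 0, "az": 0},
  ],
)

```text
t: 16.37
tool_pos: [556.5, -159.4, 264.3]
eef_rot: [-1.928, -2.479, 0.0]
wrist_force: [-0.5, 0.2, -0.7]
width: 15.5
grip_force: 58.8
```

In the narrow bore with no contact force. 23.4 mm remain.

apply_moves(
  increments=[
    {"fingers": 10, "x": 0.5, "y": 0, "z": 3, "ax": 0, "ay": 0, "az": 0},
    {"fingers": 10, "x": 0, "y": 0, "z": 3, "ax": 0, "ay": 0, "az": 0},
    {"fingers": 10, "x": 0, "y": 0, "z": 3, "ax": 0, "ay": 0, "az": 0},
    {"fingers": 10, "x": 0, "y": 0, "z": 3, "ax": 0, "ay": 0, "az": 0},
    {"fingers": 10, "x": 0, "y": 0, "z": 3, "ax": 0, "ay": 0, "az": 0},
    {"fingers": 10, "x": 0, "y": 0, "z": 3, "ax": 0, "ay": 0, "az": 0},
    {"fingers": 10, "x": 0, "y": 0, "z": 2, "ax": 0, "ay": 0, "az": 0},
    {"fingers": 10, "x": 0, "y": 0, "z": 1, "ax": 0, "ay": 0, "az": 0},
    {"fingers": 10, "x": 0, "y": 0, "z": 1, "ax": 0, "ay": 0, "az": 0},
    {"fingers": 10, "x": 0, "y": 0, "z": 0, "ax": 0, "ay": 0, "az": 0},
  ],
)

```text
t: 17.2
tool_pos: [556.5, -158.9, 242.8]
eef_rot: [-1.929, -2.48, 0.0]
wrist_force: [-0.3, -0.4, -1.6]
width: 15.4
grip_force: 58.8
```

apply_moves(
  increments=[
    {"fingers": 10, "x": 0, "y": 0, "z": 0.7, "ax": 0, "ay": 0, "az": 0},
    {"fingers": 10, "x": 0, "y": 0, "z": 0.7, "ax": 0, "ay": 0, "az": 0},
    {"fingers": 10, "x": 0, "y": 0, "z": 0, "ax": 0, "ay": 0, "az": 0},
  ],
)

```text
t: 17.45
tool_pos: [556.5, -159.0, 241.5]
eef_rot: [1.929, 2.48, 0.0]
wrist_force: [-0.4, -0.9, -0.9]
width: 15.8
grip_force: 58.8
```

apply_moves(
  increments=[
    {"fingers": 10, "x": 0, "y": 0, "z": 0.3, "ax": 0, "ay": 0, "az": 0},
    {"fingers": 10, "x": 0, "y": 0, "z": 0.2, "ax": 0, "ay": 0, "az": 0},
    {"fingers": 10, "x": 0, "y": 0, "z": 0, "ax": 0, "ay": 0, "az": 0},
  ],
)

```text
t: 17.7
tool_pos: [556.6, -159.0, 241.1]
eef_rot: [1.929, 2.48, 0.0]
wrist_force: [-0.2, -0.7, 1.0]
width: 15.4
grip_force: 59.0
```

It is touching the floor at the original height. Now release and lift off.

apply_moves(
  increments=[
    {"fingers": 18, "x": 0, "y": 0, "z": 0, "ax": 0, "ay": 0, "az": 0},
    {"fingers": 25, "x": 0, "y": 0, "z": 0, "ax": 0, "ay": 0, "az": 0},
    {"fingers": 45, "x": 0, "y": 0, "z": 0, "ax": 0, "ay": 0, "az": 0},
    {"fingers": 60, "x": 0, "y": 0, "z": 0, "ax": 0, "ay": 0, "az": 0},
    {"fingers": 60, "x": 0, "y": 0, "z": 0, "ax": 0, "ay": 0, "az": 0},
    {"fingers": 60, "x": 0, "y": 0, "z": 0, "ax": 0, "ay": 0, "az": 0},
    {"fingers": 60, "x": 0, "y": 0, "z": 0, "ax": 0, "ay": 0, "az": 0},
  ],
)

```text
t: 18.28
tool_pos: [556.5, -159.0, 241.0]
eef_rot: [-1.929, -2.48, 0.0]
wrist_force: [0.1, -0.4, -0.5]
width: 60.0
grip_force: 0.0
```

apply_moves(
  increments=[
    {"fingers": 60, "x": 0, "y": 0, "z": -10, "ax": 0, "ay": 0, "az": 0},
    {"fingers": 60, "x": 0, "y": 0, "z": -20, "ax": 0, "ay": 0, "az": 0},
    {"fingers": 60, "x": 0, "y": 0, "z": -20, "ax": 0, "ay": 0, "az": 0},
    {"fingers": 60, "x": 0, "y": 0, "z": -20, "ax": 0, "ay": 0, "az": 0},
    {"fingers": 60, "x": 0, "y": 0, "z": -22, "ax": 0, "ay": 0, "az": 0},
    {"fingers": 60, "x": 6, "y": 0, "z": 0, "ax": 0, "ay": 0, "az": 0},
    {"fingers": 60, "x": 0, "y": 0, "z": 0, "ax": 0, "ay": 0, "az": 0},
    {"fingers": 60, "x": 0, "y": 0, "z": 0, "ax": 0, "ay": 0, "az": 0},
  ],
)

```text
t: 18.95
tool_pos: [554.8, -152.9, 333.1]
eef_rot: [1.928, 2.48, -0.0]
wrist_force: [0.6, -0.3, -0.3]
width: 60.1
grip_force: 0.0
```

```bash
python3 -c "
from h import *
to(554.5,-158.6,245)
K,T,im,D=grab('wrist','w7.png'); P=pts(K,T,D)
m=(P[...,2]>97)&(P[...,2]<135)&(D>0)
n,l,st,ce=cv2.connectedComponentsWithStats(m.astype(np.uint8))
for k in range(1,n):
  if st[k,4]>60: print(ce[k],st[k],P[l==k].mean(0),np.percentile(P[l==k],[2,98],axis=0).round(1).tolist())
"
```

```text
t 18.95 pos [ 554.8 -152.9  333.1] tool axes [[-0.247, 0.969, 0.0], [0.969, 0.247, -0.0], [-0.0, 0.0, -1.0]] d [-5.5 -1.7 88.1] w 60.1 F [ 0.57 -0.33 -0.28]
[133.31694696 235.26002587] [117 220  34  31 773] [ 466.68057269 -178.18560802  108.15304967] [[458.6, -186.6, 97.7], [473.0, -172.4, 113.6]]
[281.76872536 242.61892247] [268 225  28  36 761] [ 555.82771608 -158.18778486  113.42836666] [[548.6, -166.9, 98.8], [563.7, -152.6, 119.5]]
[282.32653061 314.87244898] [270 297  26  37 784] [ 568.72162373 -207.24291602  112.04777119] [[561.6, -215.8, 98.2], [576.9, -202.3, 119.4]]
```

View pics/w7.png

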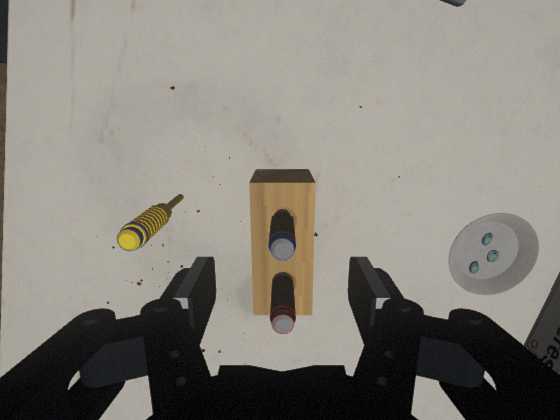

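The drift stands as it did at the start, with its cap at (282,248) and its top at 119 mm. The thick drift hasn't moved and the gripper is clear, so I'm handing in.

```bash
python3 -c "
from rig import robot
print(robot.job_done())"
```

```text
the job is handed in; nothing more can be done
None
```

I pressed the hinge pin down to where it stopped on the catch strap, with wrist readings of about 15 N at most, stood the thin drift back fully down in its own hole, and handed the job in at about 19 s; no verdict came back.

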